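# Seat the taper arbor in the touch-up stand

### The arm

A 6-joint arm with a two-finger parallel gripper is mounted at the origin on a cart in front of the work surface, level with it; the furniture and walls round the work are solid. World frame = base frame: x ahead of the robot, y to its left, z up, the work surface at z = 0. Lengths are in m, angles in rad, forces in N, time in s.
With the tool pointing down it reaches from about 0.325 to 0.75 m from the base axis. Payload 7.6 kg.
Tool frame: the origin (TCP) lies on the centre line of the jaws, within the pads' length; the fingertips stand 22 mm ahead of it and the grasp point (between the pads) lies 3 mm ahead of it; z points along the fingers, y is the direction in which the jaws open and shut (so a half turn about z gives the same grasp; the last joint's range is limited). The gripper opens to 85 mm and grips with 20 to 120 N. Pads are 22 mm wide; open, the fingers measure 114 mm over their backs; the gripper's body (76 mm by 85 mm) begins 54 mm behind the grasp point. The pads swing forward as they close: fully open they stand 13 mm farther back than shut.
Start: joints at [1.105, 0.052, 1.401, -0, 1.689, -0.07], TCP at [0.202, 0.484, 0.253] pointing down, gripper open.
Joint ranges: [-2.9, 2.9], [-0.91, 2.17], [0.12, 2.37], [-1.06, 4.2], [0.26, 2.73], [-2.93, 2.93]. Speed limits (rad/s): [2.57, 2.57, 3.01, 3.14, 3.14, 3.14].

### API

Orientations are given as [roll, pitch, yaw] about the fixed x, y, z axes, in that order (R = Rz(yaw) Ry(pitch) Rx(roll)).
In Python, from cell import observe, camera, calibration, env gives the robot as it stands.
- The arm moves only by the tool jog_arm, never from a script. Its argument "steps" is a list of rows, each an object of numbers: "x", "y", "z": the shift along the tool's x, y, z as a fraction of full scale; "ax", "ay", "az": the turn, a rotation vector about the tool's x, y, z as a fraction of full scale; "claw": the closure, from 0 (fully open) to 1 (shut). A call has exactly 8 rows; each row shifts and turns the commanded pose from where the row before left it, along the tool's axes as they then stand; what a row does not reach is not made up. Full scale, the value 1, is 15 cm for a shift and 8 degrees for a turn. A row lasts 1/10 s, in which the tool goes at most 50 mm and 8.59 degrees, less where a joint would pass 70% of its speed; a pose out of reach is approached as far as the arm can. A call with a number of a shift or a turn outside -1 to 1 is refused whole. A call with a gripper value outside its range is refused whole. The fingers move at their own pace and stop on an object; "squeeze" is the grip in N (left out, the last holds). Time passes only in rows, so rows that do not move let the fingers close, or fill a call up. It gives the time, the measured TCP pose, the force and the opening at its end, in the units of the state.
- observe(): the state, without advancing time (a new reading comes with each control period).
- camera(name): name is "scene" or "top"; returns the picture (480x640x3 uint8, blue, green, red); there is no depth.
- calibration(name): a dict with "vertical_fov" (degrees; the focal length in pixels is half the picture's height over the tangent of half this angle, whatever the lens; pixels are square), "cx", "cy" (the principal point, pixels), "view" (4x4, takes a point from world to camera coordinates). Camera axes: x right, y down, z forward; pixel columns grow to the right and rows downward; lengths in m; the calibration is good to about 2 mm. A picture is of the moment at which its call begins. calibration takes no time and is no camera call.
- env.hand_in(): hands the job in, once; it reports no verdict.
The state is a dict: "time_s": time; "joints": joint angles; "qvel": joint speeds; "joint_efforts": joint torques, N m; "ee_pos": TCP position; "tcp_rot": TCP orientation; "contact_force": force on the tool from outside, world axes, zero at the start; "moment": the same for the moment, N m; "grip_width": finger opening in m.
Only numpy, scipy, OpenCV 4.12 (cv2) and the standard library are available. Lean on these libraries where they do the work, as an engineer would, in place of code of your own. Each camera call takes 0.05 s, during which the arm holds its last target. There are 200 camera calls.

### The job

Take the arbor with the long tapered shank (the one with the plain round stem) out of the rack and nest its taper upright in the cup of the touch-up stand, letting the cup centre itself on it. Press it down until its flange lies flush on the cup's rim with the ejector pin pushed back, finish with a firm push of about 20 N held for a moment, and never bear on the stand with more than 30 N. Let go of it, and leave the other two arbors in the rack and the loose pump collars and spare pin where they are.

Things in the scene. Friction and masses are not known exactly. Their poses are not given: they have to be found in the camera images.
- taper_arbor_center (a point): Centre (52 mm above the tip) of the steel taper arbor, 104 mm tall, axis z up. Its round flange, 52 mm across, runs from 12 mm to 2 mm below this point. From there a plain round stem of 24 mm diameter (27 mm bead round its lowest 3 mm) rises to 52 mm above this point: grasp the stem from above. At first it hangs by the flange in one of the rack's three holes.
- straight_arbor_center (a point): Centre of another steel arbor in the rack (52 mm above the lower end, same 52 mm flange): straight cylindrical shank of 32 mm diameter, square stem 24 mm wide, 104 mm tall. Leave it alone.
- stub_arbor_center (a point): Reference point of the third steel arbor in the rack (same 52 mm flange, its underside 12 mm below this point): short stub shank, 20 mm stem with a 34 mm round knob on top, top 52 mm above this point. Leave it alone.
- rack: Fixed aluminium arbor rack: plate 80 x 220 mm (x, y), 12 mm thick, top face 62 mm above the table, on two end plates. Three through holes 40 mm in diameter in a row along its y axis, 70 mm apart, the middle one at the centre. Origin: on the table under the plate's centre. It may be turned; which arbor hangs in which hole varies.
- stand_axis (a point): Point on the upright axis of the fixed touch-up stand, on top of its round foot (112 mm across), 16 mm above the table; z up. A grey head (82 mm across) is clamped on the stand's post at a height that changes from job to job and is NOT reported: the rim of its cup is 74 to 92 mm above this point. The head does not yield; the cup sits on a stiff spring in it (gives at most 6 mm).
- stand: The whole stand; origin on the table on its axis. In its head floats a steel cup, resting within 4 mm of the axis in x and y (not reported), sliding under about 1.5 N. Mouth 37.6 mm across, 22 mm above the head's ring; rim 54 mm across; inside it tapers like the arbor's shank, 0.8 mm wider in radius. Home: flange on rim, arbor centre 12 mm above the rim.
- ejector (a joint): Brass ejector pin (10 mm thick) in the cup's throat; m of travel down relative to the cup: 0 = up (as found, its top 30 mm below the rim), about 0.010 when the arbor is fully home. Dry friction: it moves down under about 8 N of push and stays where it is left.
- taper_arbor: The same taper arbor; origin at the centre of the shank's tip, z up along its axis. Below the flange the conical shank is 40 mm long, 36 mm in diameter at the flange and 16 mm at the tip. Mass 0.17 to 0.35 kg.
- pump_collar_1: Loose cream-coloured pump collar, 28 mm wide, 34 mm tall; origin under it. Bystander.
- pump_collar_2: Loose pale pump collar, 28 mm wide, 34 mm tall; origin under it. Bystander.
- pin_spare_1: Loose steel spindle pin standing on its 26 mm head, 110 mm tall; origin under it. Bystander.
There are look-alikes about, which are no part of the job. What is shaped like the taper_arbor but green is not meant.

How it is judged:
By the outcome, as a careful person would: the job done as asked, in the order asked, and still so for the second after the job is handed in, with the robot touching nothing.
It also fails if it takes over 43 s, if anything falls off the work surface, if the arm or the gripper's body presses on something with over 40 N, if the wrist force passes 120 N, or if a joint passes its speed limit or range.

## Working session

There is one attempt and no reset: what is moved stays moved. The work goes in short steps, Python scripts to look and compute and a tool call to move; the robot and the scene stay as the last step left them, time stands still between calls to the robot, and variables do not carry over. Pictures are saved under pics/ and viewed, about 8 in all and at most 12, crops included, and the job is handed in when it is done.

Besides the shell and the picture viewer there is one more tool, called after "Request:" as name(argument=value, ...) on one line, values as JSON. jog_arm: Moves the arm, as the interface text tells. Its arguments: {"type":"object","properties":{"steps":{"type":"array"},"squeeze":{"type":"number"}},"required":["steps"]}

```bash
mkdir -p pics; cat > h.py <<'E'
import numpy as np,cv2
from cell import observe,camera,calibration,env
def ray(n,u,v):
    c=calibration(n);V=np.array(c["view"]);f=240/np.tan(np.radians(c["vertical_fov"])/2)
    d=V[:3,:3].T@np.array([(u-c["cx"])/f,(v-c["cy"])/f,1]);o=-V[:3,:3].T@V[:3,3];return o,d/np.linalg.norm(d)
def onz(n,u,v,z):
    o,d=ray(n,u,v);return o+d*(z-o[2])/d[2]
def proj(n,p):
    c=calibration(n);V=np.array(c["view"]);f=240/np.tan(np.radians(c["vertical_fov"])/2)
    q=V[:3,:3]@np.array(p)+V[:3,3];return np.array([c["cx"]+f*q[0]/q[2],c["cy"]+f*q[1]/q[2]])
def tri(a,b):
    (o1,d1),(o2,d2)=ray("scene",*a),ray("top",*b)
    s=np.linalg.lstsq(np.c_[d1,-d2],o2-o1,rcond=None)[0];p,q=o1+s[0]*d1,o2+s[1]*d2
    return (p+q)/2,np.linalg.norm(p-q)
E
python3 - <<'E'
from h import *
for n in("scene","top"):
    cv2.imwrite(f"pics/{n}1.png",camera(n));c=calibration(n);print(n,c["vertical_fov"],c["cx"],c["cy"],ray(n,c["cx"],c["cy"]))
print(observe())
E
```

```text
scene 46.70804491698362 316.7070055925035 234.3661981504519 (array([ 0.13451386, -0.66681841,  0.51064628]), array([ 0.47116584,  0.72952765, -0.4957743 ]))
top 50.48598122005245 316.9486505435736 237.756063740379 (array([ 0.41558518, -0.03178277,  0.89893282]), array([ 0.18007704, -0.0146928 , -0.98354277]))
{'time_s': 0.1, 'joints': array([ 1.10470325e+00,  5.28136991e-02,  1.40159167e+00, -2.85692460e-05,
        1.68859087e+00, -7.02936864e-02]), 'qvel': array([ 8.34072134e-04, -9.69272988e-04, -3.48391404e-03,  1.15400263e-03,
       -6.70035696e-05,  8.42835974e-04]), 'joint_efforts': array([ 1.17376494e-03, -3.82582641e+01, -3.60984743e+01, -7.25964355e-05,
        4.78098824e-03,  1.46213188e-05]), 'ee_pos': array([0.20229307, 0.48421792, 0.25255164]), 'tcp_rot': array([-3.14019054e+00, -7.02760320e-05,  2.74578987e+00]), 'contact_force': array([ 0.13857137,  0.0646004 , -0.62163418]), 'moment': array([ 0.02047893,  0.01092375, -0.00556021]), 'grip_width': 0.08551485601012056}
```

View pics/scene1.png

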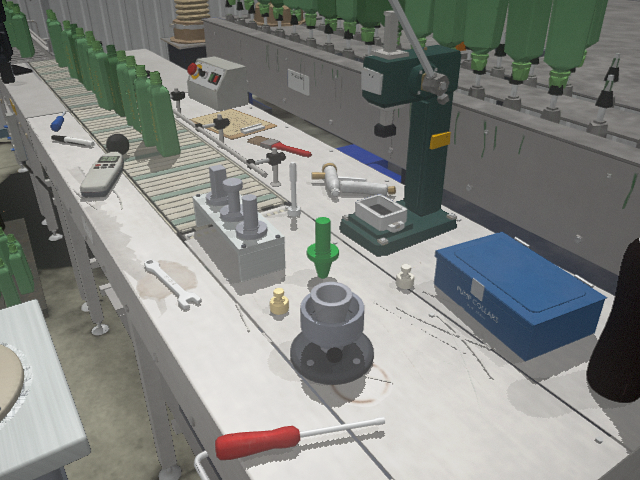

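View pics/top1.png

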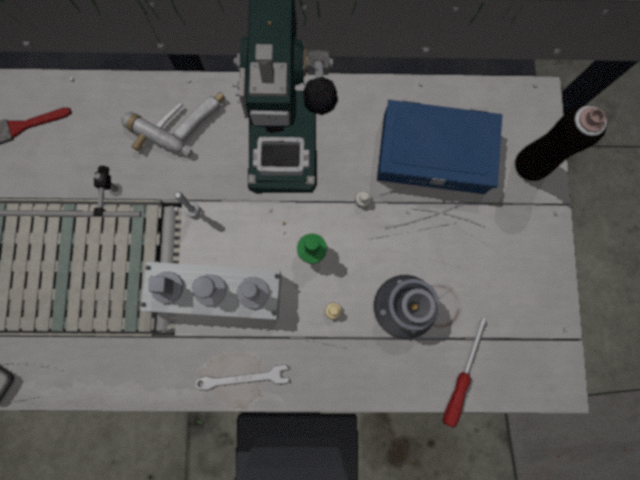

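Scene: rack with three stems at about (217,180), (233,195), (250,213), green look-alike at (322,248), and stand at (332,320). Top: stems at (165,287), (208,289), (252,292), green at (312,248), stand at (412,305). Next, one close crop of the candidates and the stand in both views.

```bash
python3 - <<'E'
from h import *
a=cv2.imread("pics/scene1.png");b=cv2.imread("pics/top1.png")
r=lambda im,x,y,w,h:cv2.resize(im[y:y+h,x:x+w],(400,300),interpolation=cv2.INTER_CUBIC)
out=np.vstack([np.hstack([r(a,185,155,120,90),r(a,280,270,120,90)]),np.hstack([r(b,140,245,160,120),r(b,360,260,120,90)])])
cv2.imwrite("pics/c1.png",out)
E
```

```text
(no output)
```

View pics/c1.png

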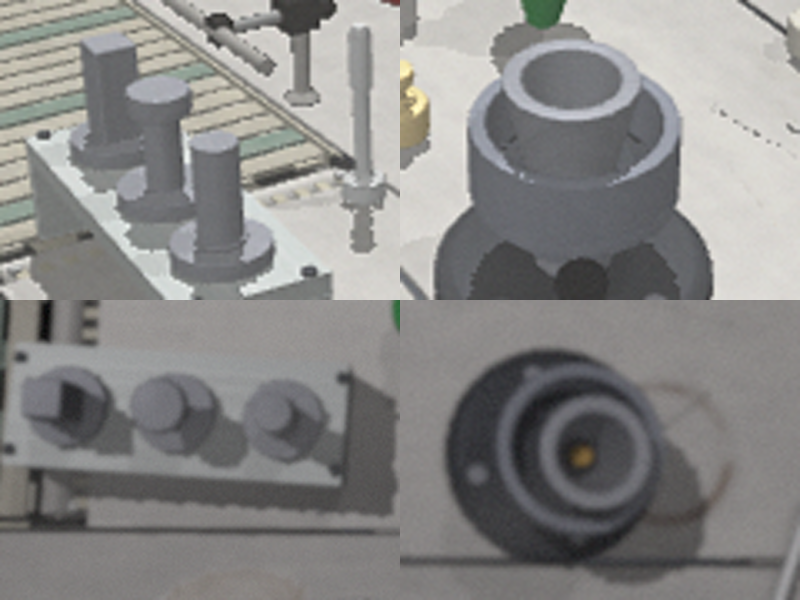

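Crop: square stem is the straight arbor (scene 217,180), knob is the stub (235,195), plain round stem is the taper arbor (scene 249,198; top 250,289). Lookalike green at (322,248) and thin spare pin at (293,190) are rejected. Choice: the hole nearest the stand.

```bash
python3 - <<'E'
from h import *
print("stemtop",tri((249.5,197.8),(249.4,288.6)), onz("top",249.4,288.6,.126))
print("flange top front-ish",onz("top",254,293,.072))
print("green top",tri((322.5,222),(314,241)))
p=lambda x,y:onz("top",140+x*.4,245+(y-300)*.4,.062)[:2]
print("rack corners",p(22,345),p(352,372),p(342,487),p(5,465))
print("cup rim",tri((331.6,294.3),(419.7,305.5)))
print("knob top",tri((185+159*.3,155+90*.3),(140+158*.4,245+104*.4)))
print("pin",tri((293,165),(180,196)),"collars",onz("top",334,312,0),onz("top",364,200,0))
from cell import observe
E
```

```text
stemtop (array([0.47734293, 0.05877564, 0.1241374 ]), np.float64(0.0013809396896920522)) [0.47782216 0.05827376 0.126     ]
flange top front-ish [0.47513856 0.05692251 0.072     ]
green top (array([ 0.55420462, -0.03793886,  0.10150133]), np.float64(0.004663968476826245))
rack corners [0.52359361 0.23246994] [0.50778835 0.01484491] [0.4328707  0.01979772] [0.44520451 0.2381965 ]
cup rim (array([ 0.45536313, -0.20413927,  0.10362261]), np.float64(0.000882620832439431))
knob top (array([0.48042653, 0.12833465, 0.12450921]), np.float64(0.00018974543220954784))
pin (array([0.62675117, 0.17642552, 0.10474855]), np.float64(8.559737493981575e-05)) collars [ 0.44842429 -0.07605824  0.        ] [ 0.6510533  -0.13046119  0.        ]
```

Request:
jog_arm(steps=[{"x": -0.253, "y": -0.175, "claw": 0}, {"x": -0.253, "y": -0.175, "claw": 0}, {"x": -0.253, "y": -0.175, "claw": 0}, {"x": -0.253, "y": -0.175, "claw": 0}, {"x": -0.253, "y": -0.175, "claw": 0}, {"x": -0.253, "y": -0.175, "claw": 0}, {"x": -0.253, "y": -0.175, "claw": 0}, {"x": -0.253, "y": -0.175, "claw": 0}], squeeze=80)

```text
invalid input at $.steps[0]: expected keys x, y, z, ax, ay, az, claw
```

Request:
jog_arm(steps=[{"az": 1, "claw": 0}, {"az": 1, "claw": 0}, {"az": 1, "claw": 0}, {"az": 1, "claw": 0}, {"az": 1, "claw": 0}, {"az": 1, "claw": 0}, {"az": 1, "claw": 0}, {"az": 1, "claw": 0}])

```text
invalid input at $.steps[0]: expected keys x, y, z, ax, ay, az, claw
```

Request:
jog_arm(steps=[{"x": -0.253, "y": -0.175, "z": 0, "ax": 0, "ay": 0, "az": 0, "claw": 0}, {"x": -0.253, "y": -0.175, "z": 0, "ax": 0, "ay": 0, "az": 0, "claw": 0}, {"x": -0.253, "y": -0.175, "z": 0, "ax": 0, "ay": 0, "az": 0, "claw": 0}, {"x": -0.253, "y": -0.175, "z": 0, "ax": 0, "ay": 0, "az": 0, "claw": 0}, {"x": -0.253, "y": -0.175, "z": 0, "ax": 0, "ay": 0, "az": 0, "claw": 0}, {"x": -0.253, "y": -0.175, "z": 0, "ax": 0, "ay": 0, "az": 0, "claw": 0}, {"x": -0.253, "y": -0.175, "z": 0, "ax": 0, "ay": 0, "az": 0, "claw": 0}, {"x": -0.253, "y": -0.175, "z": 0, "ax": 0, "ay": 0, "az": 0, "claw": 0}], squeeze=80)

```text
time_s: 0.9
ee_pos: [0.4021, 0.1718, 0.2531]
tcp_rot: [3.142, -0.0, 2.746]
contact_force: [1.0, 0.5, 0.2]
grip_width: 0.0857
```

Request:
jog_arm(steps=[{"x": 0, "y": 0, "z": 0, "ax": 0, "ay": 0, "az": 1, "claw": 0}, {"x": 0, "y": 0, "z": 0, "ax": 0, "ay": 0, "az": 1, "claw": 0}, {"x": 0, "y": 0, "z": 0, "ax": 0, "ay": 0, "az": 1, "claw": 0}, {"x": 0, "y": 0, "z": 0, "ax": 0, "ay": 0, "az": 1, "claw": 0}, {"x": 0, "y": 0, "z": 0, "ax": 0, "ay": 0, "az": 1, "claw": 0}, {"x": 0, "y": 0, "z": 0, "ax": 0, "ay": 0, "az": 1, "claw": 0}, {"x": 0, "y": 0, "z": 0, "ax": 0, "ay": 0, "az": 1, "claw": 0}, {"x": 0, "y": 0, "z": 0, "ax": 0, "ay": 0, "az": 1, "claw": 0}])

```text
time_s: 1.7
ee_pos: [0.4014, 0.1736, 0.2529]
tcp_rot: [-3.141, 0.0, 1.623]
contact_force: [-0.6, -0.2, 0.2]
grip_width: 0.0852
```

Request:
jog_arm(steps=[{"x": 0, "y": 0, "z": 0, "ax": 0, "ay": 0, "az": 0.37, "claw": 0}, {"x": -0.258, "y": 0.166, "z": 0, "ax": 0, "ay": 0, "az": 0, "claw": 0}, {"x": -0.258, "y": 0.166, "z": 0, "ax": 0, "ay": 0, "az": 0, "claw": 0}, {"x": -0.258, "y": 0.166, "z": 0, "ax": 0, "ay": 0, "az": 0, "claw": 0}, {"x": 0, "y": 0, "z": 0.2, "ax": 0, "ay": 0, "az": 0, "claw": 0}, {"x": 0, "y": 0, "z": 0.2, "ax": 0, "ay": 0, "az": 0, "claw": 0}, {"x": 0, "y": 0, "z": 0.1, "ax": 0, "ay": 0, "az": 0, "claw": 0}, {"x": 0, "y": 0, "z": 0, "ax": 0, "ay": 0, "az": 0, "claw": 0}])

```text
time_s: 2.5
ee_pos: [0.4756, 0.0578, 0.1753]
tcp_rot: [-3.136, 0.0, 1.577]
contact_force: [0.2, 0.2, -0.5]
grip_width: 0.0851
```

```bash
python3 - <<'E'
from h import *
a=camera("scene");b=camera("top")
r=lambda im,x,y,w,h:cv2.resize(im[y:y+h,x:x+w],(400,300),interpolation=cv2.INTER_CUBIC)
cv2.imwrite("pics/c2.png",np.hstack([r(a,170,100,160,120),r(b,180,220,160,120)]));print(observe()["ee_pos"])
E
```

```text
[0.47706334 0.05805529 0.17873362]
```

View pics/c2.png

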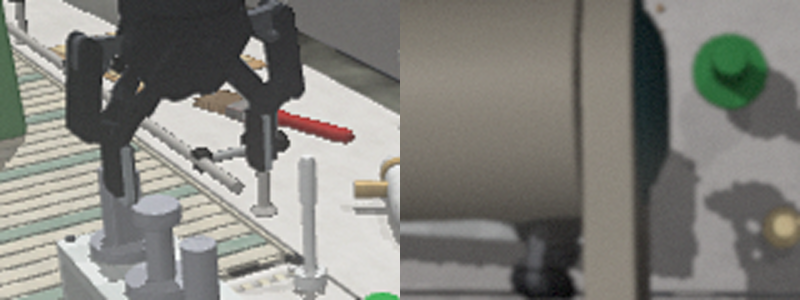

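The gripper straddles the round stem along x (scene crop: fingers at 120 and 260, stem top at 200,245). Descending and closing.

Request:
jog_arm(steps=[{"x": 0, "y": 0, "z": 0.16, "ax": 0, "ay": 0, "az": 0, "claw": 0}, {"x": 0, "y": 0, "z": 0.16, "ax": 0, "ay": 0, "az": 0, "claw": 0}, {"x": 0, "y": 0, "z": 0.15, "ax": 0, "ay": 0, "az": 0, "claw": 0}, {"x": 0, "y": 0, "z": 0, "ax": 0, "ay": 0, "az": 0, "claw": 0.3}, {"x": 0, "y": 0, "z": 0, "ax": 0, "ay": 0, "az": 0, "claw": 0.5}, {"x": 0, "y": 0, "z": 0, "ax": 0, "ay": 0, "az": 0, "claw": 0.6}, {"x": 0, "y": 0, "z": 0, "ax": 0, "ay": 0, "az": 0, "claw": 0.6}, {"x": 0, "y": 0, "z": 0, "ax": 0, "ay": 0, "az": 0, "claw": 0.6}])

```text
time_s: 3.4
ee_pos: [0.4775, 0.058, 0.1089]
tcp_rot: [3.14, -0.0, 1.577]
contact_force: [0.0, -0.5, -0.2]
grip_width: 0.0341
```

Request:
jog_arm(steps=[{"x": 0, "y": 0, "z": 0, "ax": 0, "ay": 0, "az": 0, "claw": 0.7}, {"x": 0, "y": 0, "z": 0, "ax": 0, "ay": 0, "az": 0, "claw": 0.8}, {"x": 0, "y": 0, "z": 0, "ax": 0, "ay": 0, "az": 0, "claw": 1}, {"x": 0, "y": 0, "z": 0, "ax": 0, "ay": 0, "az": 0, "claw": 1}, {"x": 0, "y": 0, "z": 0, "ax": 0, "ay": 0, "az": 0, "claw": 1}, {"x": 0, "y": 0, "z": 0, "ax": 0, "ay": 0, "az": 0, "claw": 1}, {"x": 0, "y": 0, "z": 0, "ax": 0, "ay": 0, "az": 0, "claw": 1}, {"x": 0, "y": 0, "z": 0, "ax": 0, "ay": 0, "az": 0, "claw": 1}])

```text
time_s: 4.2
ee_pos: [0.4771, 0.058, 0.1085]
tcp_rot: [3.141, -0.0, 1.577]
contact_force: [-2.9, -0.8, 6.1]
grip_width: 0.0221
```

Request:
jog_arm(steps=[{"x": 0, "y": 0, "z": -0.03, "ax": 0, "ay": 0, "az": 0, "claw": 1}, {"x": 0, "y": 0, "z": -0.05, "ax": 0, "ay": 0, "az": 0, "claw": 1}, {"x": 0, "y": 0, "z": -0.12, "ax": 0, "ay": 0, "az": 0, "claw": 1}, {"x": 0, "y": 0, "z": -0.2, "ax": 0, "ay": 0, "az": 0, "claw": 1}, {"x": 0, "y": 0, "z": -0.2, "ax": 0, "ay": 0, "az": 0, "claw": 1}, {"x": 0, "y": 0, "z": -0.2, "ax": 0, "ay": 0, "az": 0, "claw": 1}, {"x": 0, "y": 0, "z": -0.1, "ax": 0, "ay": 0, "az": 0, "claw": 1}, {"x": 0, "y": 0, "z": 0, "ax": 0, "ay": 0, "az": 0, "claw": 1}])

```text
time_s: 5.0
ee_pos: [0.4779, 0.058, 0.2456]
tcp_rot: [3.136, -0.0, 1.577]
contact_force: [0.5, -0.1, -2.7]
grip_width: 0.0224
```

```bash
python3 - <<'E'
from h import *
a=camera("scene");b=camera("top")
r=lambda im,x,y,w,h:cv2.resize(im[y:y+h,x:x+w],(400,300),interpolation=cv2.INTER_CUBIC)
cv2.imwrite("pics/c3.png",np.hstack([r(a,170,100,160,120),r(b,360,260,120,90)]));o=observe();print(o["ee_pos"],o["grip_width"],o["contact_force"],o["tcp_rot"])
E
```

```text
[0.47680226 0.05796312 0.24211559] 0.022352028249769184 [ 0.032264    0.22175809 -2.57281405] [-3.14091891e+00 -2.38625279e-05  1.57707563e+00]
```

View pics/c3.png

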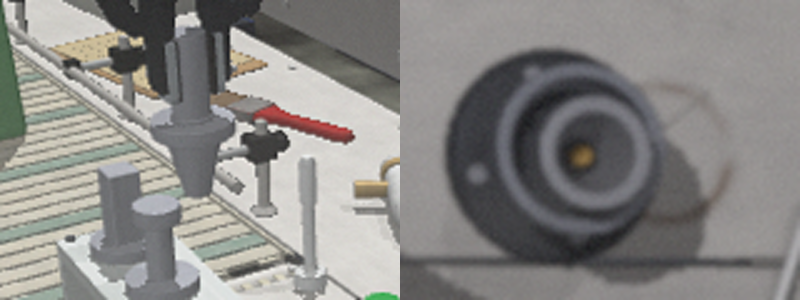

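Arbor is held upright (crop: flange at 192,130, tip 197,190), other two still in rack. Held weight is about 2.6 N. Moving over the cup.

Request:
jog_arm(steps=[{"x": -0.2, "y": -0.02, "z": 0, "ax": 0, "ay": 0, "az": 0, "claw": 1}, {"x": -0.29, "y": -0.025, "z": 0, "ax": 0, "ay": 0, "az": 0, "claw": 1}, {"x": -0.29, "y": -0.025, "z": 0, "ax": 0, "ay": 0, "az": 0, "claw": 1}, {"x": -0.29, "y": -0.025, "z": 0, "ax": 0, "ay": 0, "az": 0, "claw": 1}, {"x": -0.29, "y": -0.025, "z": 0, "ax": 0, "ay": 0, "az": 0, "claw": 1}, {"x": -0.25, "y": -0.02, "z": 0, "ax": 0, "ay": 0, "az": 0, "claw": 1}, {"x": -0.137, "y": -0.013, "z": 0, "ax": 0, "ay": 0, "az": 0, "claw": 1}, {"x": 0, "y": 0, "z": 0, "ax": 0, "ay": 0, "az": 0, "claw": 1}])

```text
time_s: 5.9
ee_pos: [0.4546, -0.2063, 0.2405]
tcp_rot: [-3.138, -0.001, 1.573]
contact_force: [0.6, 0.4, -2.5]
grip_width: 0.0222
```

```bash
python3 - <<'E'
from h import *
a=camera("scene");b=camera("top")
r=lambda im,x,y,w,h:cv2.resize(im[y:y+h,x:x+w],(w*4,h*4),interpolation=cv2.INTER_CUBIC)
cv2.imwrite("pics/c4.png",r(a,270,200,120,140));o=observe();print(o["ee_pos"],o["grip_width"],o["contact_force"],o["tcp_rot"])
p=o["ee_pos"]
for dz in(-.0345-.002,-.0345-.012,-.0865):print(proj("scene",p+[0,0,dz]))
E
```

```text
[ 0.45523302 -0.20396847  0.24116937] 0.022292812742572075 [-0.42608769 -0.47190611 -2.78038828] [-3.13922293e+00 -1.81133515e-03  1.57626157e+00]
[332.52307129 222.73085781]
[332.44502934 230.29906048]
[332.14449347 259.44385143]
```

View pics/c4.png

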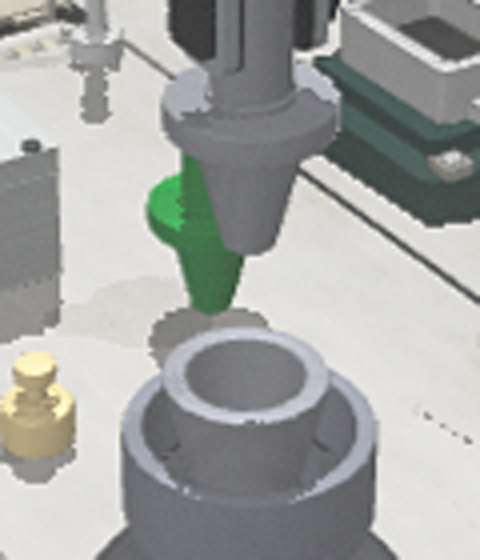

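Arbor sits centred over the cup mouth (flange 332.7,225; tip 331.5,260.7; rim centre 331.5,294.3). It is near-upright and roughly 2 mm lower than assumed. Descending to just above ejector contact.

Request:
jog_arm(steps=[{"x": 0, "y": 0, "z": 0.12, "ax": 0, "ay": 0, "az": 0, "claw": 1}, {"x": 0, "y": 0, "z": 0.12, "ax": 0, "ay": 0, "az": 0, "claw": 1}, {"x": 0, "y": 0, "z": 0.07, "ax": 0, "ay": 0, "az": 0, "claw": 1}, {"x": 0, "y": 0, "z": 0.05, "ax": 0, "ay": 0, "az": 0, "claw": 1}, {"x": 0, "y": 0, "z": 0.04, "ax": 0, "ay": 0, "az": 0, "claw": 1}, {"x": 0, "y": 0, "z": 0.04, "ax": 0, "ay": 0, "az": 0, "claw": 1}, {"x": 0, "y": 0, "z": 0, "ax": 0, "ay": 0, "az": 0, "claw": 1}, {"x": 0, "y": 0, "z": 0, "ax": 0, "ay": 0, "az": 0, "claw": 1}])

```text
time_s: 6.8
ee_pos: [0.4558, -0.2042, 0.1771]
tcp_rot: [3.141, 0.0, 1.577]
contact_force: [0.4, -0.6, -1.7]
grip_width: 0.0217
```

Request:
jog_arm(steps=[{"x": 0, "y": 0, "z": 0.014, "ax": 0, "ay": 0, "az": 0, "claw": 1}, {"x": 0, "y": 0, "z": 0.014, "ax": 0, "ay": 0, "az": 0, "claw": 1}, {"x": 0, "y": 0, "z": 0.014, "ax": 0, "ay": 0, "az": 0, "claw": 1}, {"x": 0, "y": 0, "z": 0.014, "ax": 0, "ay": 0, "az": 0, "claw": 1}, {"x": 0, "y": 0, "z": 0.014, "ax": 0, "ay": 0, "az": 0, "claw": 1}, {"x": 0, "y": 0, "z": 0, "ax": 0, "ay": 0, "az": 0, "claw": 1}, {"x": 0, "y": 0, "z": 0, "ax": 0, "ay": 0, "az": 0, "claw": 1}, {"x": 0, "y": 0, "z": 0, "ax": 0, "ay": 0, "az": 0, "claw": 1}])

```text
time_s: 7.6
ee_pos: [0.4558, -0.2042, 0.1664]
tcp_rot: [3.141, 0.0, 1.577]
contact_force: [-0.2, -0.4, -2.1]
grip_width: 0.0223
```

Request:
jog_arm(steps=[{"x": 0, "y": 0, "z": 0.01, "ax": 0, "ay": 0, "az": 0, "claw": 1}, {"x": 0, "y": 0, "z": 0.01, "ax": 0, "ay": 0, "az": 0, "claw": 1}, {"x": 0, "y": 0, "z": 0, "ax": 0, "ay": 0, "az": 0, "claw": 1}, {"x": 0, "y": 0, "z": 0, "ax": 0, "ay": 0, "az": 0, "claw": 1}, {"x": 0, "y": 0, "z": 0, "ax": 0, "ay": 0, "az": 0, "claw": 1}, {"x": 0, "y": 0, "z": 0, "ax": 0, "ay": 0, "az": 0, "claw": 1}, {"x": 0, "y": 0, "z": 0, "ax": 0, "ay": 0, "az": 0, "claw": 1}, {"x": 0, "y": 0, "z": 0, "ax": 0, "ay": 0, "az": 0, "claw": 1}])

```text
time_s: 8.4
ee_pos: [0.4557, -0.2042, 0.1633]
tcp_rot: [3.141, -0.0, 1.577]
contact_force: [0.2, 0.5, -2.9]
grip_width: 0.0225
```

Request:
jog_arm(steps=[{"x": 0, "y": 0, "z": 0.007, "ax": 0, "ay": 0, "az": 0, "claw": 1}, {"x": 0, "y": 0, "z": 0.007, "ax": 0, "ay": 0, "az": 0, "claw": 1}, {"x": 0, "y": 0, "z": 0.007, "ax": 0, "ay": 0, "az": 0, "claw": 1}, {"x": 0, "y": 0, "z": 0, "ax": 0, "ay": 0, "az": 0, "claw": 1}, {"x": 0, "y": 0, "z": 0, "ax": 0, "ay": 0, "az": 0, "claw": 1}, {"x": 0, "y": 0, "z": 0, "ax": 0, "ay": 0, "az": 0, "claw": 1}, {"x": 0, "y": 0, "z": 0, "ax": 0, "ay": 0, "az": 0, "claw": 1}, {"x": 0, "y": 0, "z": 0, "ax": 0, "ay": 0, "az": 0, "claw": 1}])

```text
time_s: 9.2
ee_pos: [0.4557, -0.2042, 0.1602]
tcp_rot: [3.141, 0.0, 1.577]
contact_force: [-0.4, -0.1, 0.0]
grip_width: 0.0219
```

Request:
jog_arm(steps=[{"x": 0, "y": 0, "z": 0.007, "ax": 0, "ay": 0, "az": 0, "claw": 1}, {"x": 0, "y": 0, "z": 0.007, "ax": 0, "ay": 0, "az": 0, "claw": 1}, {"x": 0, "y": 0, "z": 0, "ax": 0, "ay": 0, "az": 0, "claw": 1}, {"x": 0, "y": 0, "z": 0, "ax": 0, "ay": 0, "az": 0, "claw": 1}, {"x": 0, "y": 0, "z": 0, "ax": 0, "ay": 0, "az": 0, "claw": 1}, {"x": 0, "y": 0, "z": 0, "ax": 0, "ay": 0, "az": 0, "claw": 1}, {"x": 0, "y": 0, "z": 0, "ax": 0, "ay": 0, "az": 0, "claw": 1}, {"x": 0, "y": 0, "z": 0, "ax": 0, "ay": 0, "az": 0, "claw": 1}])

```text
time_s: 10.0
ee_pos: [0.4559, -0.2043, 0.1586]
tcp_rot: [3.141, 0.0, 1.577]
contact_force: [-0.9, -0.5, 5.2]
grip_width: 0.0221
```

Request:
jog_arm(steps=[{"x": 0, "y": 0, "z": 0.007, "ax": 0, "ay": 0, "az": 0, "claw": 1}, {"x": 0, "y": 0, "z": 0.007, "ax": 0, "ay": 0, "az": 0, "claw": 1}, {"x": 0, "y": 0, "z": 0.007, "ax": 0, "ay": 0, "az": 0, "claw": 1}, {"x": 0, "y": 0, "z": 0.007, "ax": 0, "ay": 0, "az": 0, "claw": 1}, {"x": 0, "y": 0, "z": 0, "ax": 0, "ay": 0, "az": 0, "claw": 1}, {"x": 0, "y": 0, "z": 0, "ax": 0, "ay": 0, "az": 0, "claw": 1}, {"x": 0, "y": 0, "z": 0, "ax": 0, "ay": 0, "az": 0, "claw": 1}, {"x": 0, "y": 0, "z": 0, "ax": 0, "ay": 0, "az": 0, "claw": 1}])

```text
time_s: 10.8
ee_pos: [0.4559, -0.2043, 0.1543]
tcp_rot: [3.141, 0.0, 1.577]
contact_force: [-0.1, 0.0, 4.7]
grip_width: 0.0222
```

Request:
jog_arm(steps=[{"x": 0, "y": 0, "z": 0.007, "ax": 0, "ay": 0, "az": 0, "claw": 1}, {"x": 0, "y": 0, "z": 0.007, "ax": 0, "ay": 0, "az": 0, "claw": 1}, {"x": 0, "y": 0, "z": 0, "ax": 0, "ay": 0, "az": 0, "claw": 1}, {"x": 0, "y": 0, "z": 0, "ax": 0, "ay": 0, "az": 0, "claw": 1}, {"x": 0, "y": 0, "z": 0, "ax": 0, "ay": 0, "az": 0, "claw": 1}, {"x": 0, "y": 0, "z": 0, "ax": 0, "ay": 0, "az": 0, "claw": 1}, {"x": 0, "y": 0, "z": 0, "ax": 0, "ay": 0, "az": 0, "claw": 1}, {"x": 0, "y": 0, "z": 0, "ax": 0, "ay": 0, "az": 0, "claw": 1}])

```text
time_s: 11.6
ee_pos: [0.4559, -0.2043, 0.1521]
tcp_rot: [3.141, 0.0, 1.577]
contact_force: [-1.6, 0.8, 5.4]
grip_width: 0.0225
```

Request:
jog_arm(steps=[{"x": 0, "y": 0, "z": 0.004, "ax": 0, "ay": 0, "az": 0, "claw": 1}, {"x": 0, "y": 0, "z": 0.004, "ax": 0, "ay": 0, "az": 0, "claw": 1}, {"x": 0, "y": 0, "z": 0, "ax": 0, "ay": 0, "az": 0, "claw": 1}, {"x": 0, "y": 0, "z": 0, "ax": 0, "ay": 0, "az": 0, "claw": 1}, {"x": 0, "y": 0, "z": 0, "ax": 0, "ay": 0, "az": 0, "claw": 1}, {"x": 0, "y": 0, "z": 0, "ax": 0, "ay": 0, "az": 0, "claw": 1}, {"x": 0, "y": 0, "z": 0, "ax": 0, "ay": 0, "az": 0, "claw": 1}, {"x": 0, "y": 0, "z": 0, "ax": 0, "ay": 0, "az": 0, "claw": 1}])

```text
time_s: 12.4
ee_pos: [0.4559, -0.2043, 0.1509]
tcp_rot: [3.141, 0.0, 1.577]
contact_force: [-0.9, 0.7, 4.9]
grip_width: 0.0228
```

Request:
jog_arm(steps=[{"x": 0, "y": 0, "z": 0.004, "ax": 0, "ay": 0, "az": 0, "claw": 1}, {"x": 0, "y": 0, "z": 0, "ax": 0, "ay": 0, "az": 0, "claw": 1}, {"x": 0, "y": 0, "z": 0, "ax": 0, "ay": 0, "az": 0, "claw": 1}, {"x": 0, "y": 0, "z": 0, "ax": 0, "ay": 0, "az": 0, "claw": 1}, {"x": 0, "y": 0, "z": 0, "ax": 0, "ay": 0, "az": 0, "claw": 1}, {"x": 0, "y": 0, "z": 0, "ax": 0, "ay": 0, "az": 0, "claw": 1}, {"x": 0, "y": 0, "z": 0, "ax": 0, "ay": 0, "az": 0, "claw": 1}, {"x": 0, "y": 0, "z": 0, "ax": 0, "ay": 0, "az": 0, "claw": 1}])

```text
time_s: 13.2
ee_pos: [0.4559, -0.2043, 0.1503]
tcp_rot: [3.141, 0.0, 1.577]
contact_force: [-1.5, 0.3, 5.6]
grip_width: 0.0225
```

Request:
jog_arm(steps=[{"x": 0, "y": 0, "z": 0.004, "ax": 0, "ay": 0, "az": 0, "claw": 1}, {"x": 0, "y": 0, "z": 0, "ax": 0, "ay": 0, "az": 0, "claw": 1}, {"x": 0, "y": 0, "z": 0, "ax": 0, "ay": 0, "az": 0, "claw": 1}, {"x": 0, "y": 0, "z": 0, "ax": 0, "ay": 0, "az": 0, "claw": 1}, {"x": 0, "y": 0, "z": 0.004, "ax": 0, "ay": 0, "az": 0, "claw": 1}, {"x": 0, "y": 0, "z": 0, "ax": 0, "ay": 0, "az": 0, "claw": 1}, {"x": 0, "y": 0, "z": 0, "ax": 0, "ay": 0, "az": 0, "claw": 1}, {"x": 0, "y": 0, "z": 0, "ax": 0, "ay": 0, "az": 0, "claw": 1}])

```text
time_s: 14.0
ee_pos: [0.4559, -0.2043, 0.1491]
tcp_rot: [3.141, 0.0, 1.577]
contact_force: [-0.5, 1.1, 5.0]
grip_width: 0.0225
```

Request:
jog_arm(steps=[{"x": 0, "y": 0, "z": 0.004, "ax": 0, "ay": 0, "az": 0, "claw": 1}, {"x": 0, "y": 0, "z": 0, "ax": 0, "ay": 0, "az": 0, "claw": 1}, {"x": 0, "y": 0, "z": 0, "ax": 0, "ay": 0, "az": 0, "claw": 1}, {"x": 0, "y": 0, "z": 0, "ax": 0, "ay": 0, "az": 0, "claw": 1}, {"x": 0, "y": 0, "z": 0, "ax": 0, "ay": 0, "az": 0, "claw": 1}, {"x": 0, "y": 0, "z": 0, "ax": 0, "ay": 0, "az": 0, "claw": 1}, {"x": 0, "y": 0, "z": 0, "ax": 0, "ay": 0, "az": 0, "claw": 1}, {"x": 0, "y": 0, "z": 0, "ax": 0, "ay": 0, "az": 0, "claw": 1}])

```text
time_s: 14.8
ee_pos: [0.4559, -0.2044, 0.1487]
tcp_rot: [3.141, 0.0, 1.577]
contact_force: [-1.7, -0.2, 6.8]
grip_width: 0.0222
```

Request:
jog_arm(steps=[{"x": 0, "y": 0, "z": 0.004, "ax": 0, "ay": 0, "az": 0, "claw": 1}, {"x": 0, "y": 0, "z": 0, "ax": 0, "ay": 0, "az": 0, "claw": 1}, {"x": 0, "y": 0, "z": 0, "ax": 0, "ay": 0, "az": 0, "claw": 1}, {"x": 0, "y": 0, "z": 0, "ax": 0, "ay": 0, "az": 0, "claw": 1}, {"x": 0, "y": 0, "z": 0, "ax": 0, "ay": 0, "az": 0, "claw": 1}, {"x": 0, "y": 0, "z": 0, "ax": 0, "ay": 0, "az": 0, "claw": 1}, {"x": 0, "y": 0, "z": 0, "ax": 0, "ay": 0, "az": 0, "claw": 1}, {"x": 0, "y": 0, "z": 0, "ax": 0, "ay": 0, "az": 0, "claw": 1}])

```text
time_s: 15.6
ee_pos: [0.456, -0.2044, 0.1483]
tcp_rot: [3.14, 0.001, 1.577]
contact_force: [-1.5, 0.8, 7.4]
grip_width: 0.0219
```

```bash
python3 - <<'E'
from h import *
a=camera("scene")
r=lambda im,x,y,w,h:cv2.resize(im[y:y+h,x:x+w],(w*5,h*5),interpolation=cv2.INTER_CUBIC)
cv2.imwrite("pics/c5.png",r(a,270,230,120,110));o=observe();print(o["ee_pos"],o["grip_width"],o["contact_force"],o["moment"])
E
```

```text
[ 0.45601004 -0.20438236  0.14831731] 0.022289929738744715 [-1.36485712 -0.0084845   7.90141969] [0.1541674  0.38619824 0.00932739]
```

View pics/c5.png

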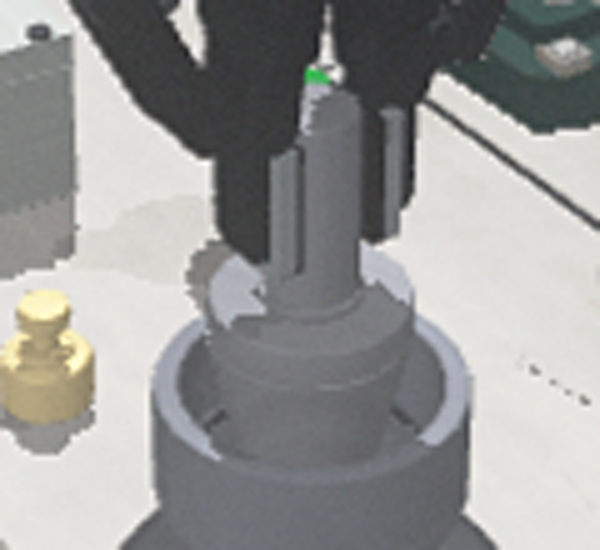

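Flange appears to be on the rim with no visible gap, and force is now rising. Pressing on.

Request:
jog_arm(steps=[{"x": 0, "y": 0, "z": 0.004, "ax": 0, "ay": 0, "az": 0, "claw": 1}, {"x": 0, "y": 0, "z": 0, "ax": 0, "ay": 0, "az": 0, "claw": 1}, {"x": 0, "y": 0, "z": 0.004, "ax": 0, "ay": 0, "az": 0, "claw": 1}, {"x": 0, "y": 0, "z": 0, "ax": 0, "ay": 0, "az": 0, "claw": 1}, {"x": 0, "y": 0, "z": 0, "ax": 0, "ay": 0, "az": 0, "claw": 1}, {"x": 0, "y": 0, "z": 0, "ax": 0, "ay": 0, "az": 0, "claw": 1}, {"x": 0, "y": 0, "z": 0, "ax": 0, "ay": 0, "az": 0, "claw": 1}, {"x": 0, "y": 0, "z": 0, "ax": 0, "ay": 0, "az": 0, "claw": 1}])

```text
time_s: 16.45
ee_pos: [0.4563, -0.2045, 0.1477]
tcp_rot: [3.139, 0.001, 1.577]
contact_force: [-0.6, 1.0, 9.5]
grip_width: 0.0224
```

Request:
jog_arm(steps=[{"x": 0, "y": 0, "z": 0.004, "ax": 0, "ay": 0, "az": 0, "claw": 1}, {"x": 0, "y": 0, "z": 0, "ax": 0, "ay": 0, "az": 0, "claw": 1}, {"x": 0, "y": 0, "z": 0, "ax": 0, "ay": 0, "az": 0, "claw": 1}, {"x": 0, "y": 0, "z": 0, "ax": 0, "ay": 0, "az": 0, "claw": 1}, {"x": 0, "y": 0, "z": 0, "ax": 0, "ay": 0, "az": 0, "claw": 1}, {"x": 0, "y": 0, "z": 0, "ax": 0, "ay": 0, "az": 0, "claw": 1}, {"x": 0, "y": 0, "z": 0, "ax": 0, "ay": 0, "az": 0, "claw": 1}, {"x": 0, "y": 0, "z": 0, "ax": 0, "ay": 0, "az": 0, "claw": 1}])

```text
time_s: 17.25
ee_pos: [0.4564, -0.2046, 0.1474]
tcp_rot: [3.139, 0.001, 1.577]
contact_force: [-2.2, 0.2, 11.1]
grip_width: 0.0225
```

Request:
jog_arm(steps=[{"x": 0, "y": 0, "z": 0.006, "ax": 0, "ay": 0, "az": 0, "claw": 1}, {"x": 0, "y": 0, "z": 0, "ax": 0, "ay": 0, "az": 0, "claw": 1}, {"x": 0, "y": 0, "z": 0.006, "ax": 0, "ay": 0, "az": 0, "claw": 1}, {"x": 0, "y": 0, "z": 0, "ax": 0, "ay": 0, "az": 0, "claw": 1}, {"x": 0, "y": 0, "z": 0, "ax": 0, "ay": 0, "az": 0, "claw": 1}, {"x": 0, "y": 0, "z": 0, "ax": 0, "ay": 0, "az": 0, "claw": 1}, {"x": 0, "y": 0, "z": 0, "ax": 0, "ay": 0, "az": 0, "claw": 1}, {"x": 0, "y": 0, "z": 0, "ax": 0, "ay": 0, "az": 0, "claw": 1}])

```text
time_s: 18.05
ee_pos: [0.4568, -0.2049, 0.1465]
tcp_rot: [3.137, 0.002, 1.577]
contact_force: [-1.2, 0.1, 14.4]
grip_width: 0.0226
```

```bash
python3 - <<'E'
from h import *
o=observe();print(o["ee_pos"],o["contact_force"],o["moment"],o["tcp_rot"])
E
```

```text
[ 0.45682217 -0.20488093  0.14646092] [-1.1983583   0.09877397 14.41282599] [0.13487433 0.48257335 0.03321392] [3.13745016e+00 2.38146736e-03 1.57707892e+00]
```

The moment reading suggests the arbor sits slightly tilted in the jaws, so one flange edge bears first. I'll let go so it can square itself, then give the final push from above with closed fingers.

Request:
jog_arm(steps=[{"x": 0, "y": 0, "z": 0, "ax": 0, "ay": 0, "az": 0, "claw": 0.7}, {"x": 0, "y": 0, "z": 0, "ax": 0, "ay": 0, "az": 0, "claw": 0.5}, {"x": 0, "y": 0, "z": 0, "ax": 0, "ay": 0, "az": 0, "claw": 0.3}, {"x": 0, "y": 0, "z": 0, "ax": 0, "ay": 0, "az": 0, "claw": 0.2}, {"x": 0, "y": 0, "z": -0.1, "ax": 0, "ay": 0, "az": 0, "claw": 0.2}, {"x": 0, "y": 0, "z": -0.2, "ax": 0, "ay": 0, "az": 0, "claw": 0.2}, {"x": 0, "y": 0, "z": -0.2, "ax": 0, "ay": 0, "az": 0, "claw": 0.2}, {"x": 0, "y": 0, "z": 0, "ax": 0, "ay": 0, "az": 0, "claw": 1}])

```text
time_s: 18.85
ee_pos: [0.4571, -0.2049, 0.2233]
tcp_rot: [3.135, 0.004, 1.577]
contact_force: [0.1, -0.3, -0.0]
grip_width: 0.0554
```

```bash
python3 - <<'E'
from h import *
a=camera("scene")
r=lambda im,x,y,w,h:cv2.resize(im[y:y+h,x:x+w],(w*5,h*5),interpolation=cv2.INTER_CUBIC)
cv2.imwrite("pics/c6.png",r(a,270,220,120,120));o=observe();print(o["ee_pos"],o["grip_width"],o["contact_force"],o["moment"],o["tcp_rot"])
for z in(.152,.162,.166):print(proj("scene",[.4555,-.204,z]))
E
```

```text
[ 0.45641327 -0.2045468   0.22073797] 0.04756242373897399 [-0.40372219 -1.06714734 -1.06371317] [ 0.04351402 -0.01670068 -0.02165262] [3.13816745e+00 1.74222912e-03 1.57716921e+00]
[332.32365039 261.27283701]
[332.39827595 254.17981349]
[332.42844022 251.31275518]
```

View pics/c6.png

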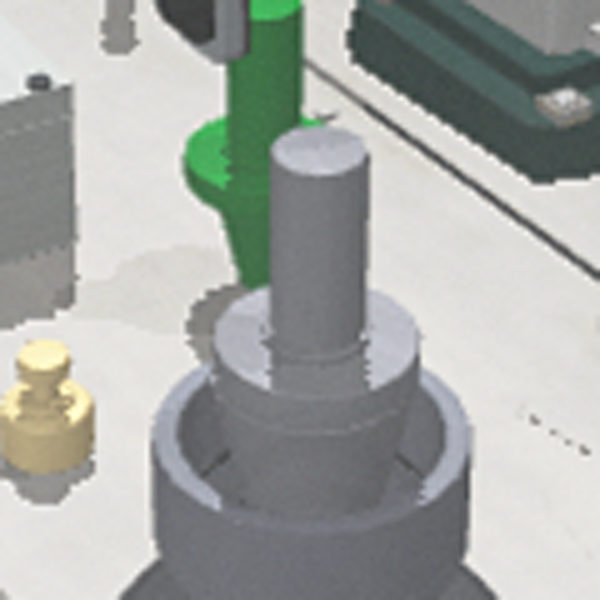

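Arbor stands upright and released, flange on rim (flange 333.6,288; stem top 334.2,250 → z≈0.167). Now the push from above with shut fingers.

Request:
jog_arm(steps=[{"x": -0.007, "y": 0.007, "z": 0, "ax": 0, "ay": 0, "az": 0, "claw": 1}, {"x": 0, "y": 0, "z": 0, "ax": 0, "ay": 0, "az": 0, "claw": 1}, {"x": 0, "y": 0, "z": 0, "ax": 0, "ay": 0, "az": 0, "claw": 1}, {"x": 0, "y": 0, "z": 0, "ax": 0, "ay": 0, "az": 0, "claw": 1}, {"x": 0, "y": 0, "z": 0, "ax": 0, "ay": 0, "az": 0, "claw": 1}, {"x": 0, "y": 0, "z": 0, "ax": 0, "ay": 0, "az": 0, "claw": 1}, {"x": 0, "y": 0, "z": 0.07, "ax": 0, "ay": 0, "az": 0, "claw": 1}, {"x": 0, "y": 0, "z": 0.05, "ax": 0, "ay": 0, "az": 0, "claw": 1}])

```text
time_s: 19.7
ee_pos: [0.4566, -0.2051, 0.1998]
tcp_rot: [-3.141, -0.0, 1.577]
contact_force: [0.3, 0.5, -0.0]
grip_width: -0.0001
```

Request:
jog_arm(steps=[{"x": 0, "y": 0, "z": 0.015, "ax": 0, "ay": 0, "az": 0, "claw": 1}, {"x": 0, "y": 0, "z": 0.015, "ax": 0, "ay": 0, "az": 0, "claw": 1}, {"x": 0, "y": 0, "z": 0.01, "ax": 0, "ay": 0, "az": 0, "claw": 1}, {"x": 0, "y": 0, "z": 0.01, "ax": 0, "ay": 0, "az": 0, "claw": 1}, {"x": 0, "y": 0, "z": 0, "ax": 0, "ay": 0, "az": 0, "claw": 1}, {"x": 0, "y": 0, "z": 0, "ax": 0, "ay": 0, "az": 0, "claw": 1}, {"x": 0, "y": 0, "z": 0, "ax": 0, "ay": 0, "az": 0, "claw": 1}, {"x": 0, "y": 0, "z": 0, "ax": 0, "ay": 0, "az": 0, "claw": 1}])

```text
time_s: 20.5
ee_pos: [0.4568, -0.2053, 0.1936]
tcp_rot: [3.141, 0.0, 1.577]
contact_force: [-0.5, 1.2, 0.2]
grip_width: -0.0001
```

Request:
jog_arm(steps=[{"x": 0, "y": 0, "z": 0.007, "ax": 0, "ay": 0, "az": 0, "claw": 1}, {"x": 0, "y": 0, "z": 0.007, "ax": 0, "ay": 0, "az": 0, "claw": 1}, {"x": 0, "y": 0, "z": 0.007, "ax": 0, "ay": 0, "az": 0, "claw": 1}, {"x": 0, "y": 0, "z": 0, "ax": 0, "ay": 0, "az": 0, "claw": 1}, {"x": 0, "y": 0, "z": 0, "ax": 0, "ay": 0, "az": 0, "claw": 1}, {"x": 0, "y": 0, "z": 0, "ax": 0, "ay": 0, "az": 0, "claw": 1}, {"x": 0, "y": 0, "z": 0, "ax": 0, "ay": 0, "az": 0, "claw": 1}, {"x": 0, "y": 0, "z": 0, "ax": 0, "ay": 0, "az": 0, "claw": 1}])

```text
time_s: 21.3
ee_pos: [0.4568, -0.2052, 0.1903]
tcp_rot: [3.142, -0.0, 1.577]
contact_force: [-0.2, -0.4, 0.0]
grip_width: 0.0
```

Request:
jog_arm(steps=[{"x": 0, "y": 0, "z": 0.006, "ax": 0, "ay": 0, "az": 0, "claw": 1}, {"x": 0, "y": 0, "z": 0.006, "ax": 0, "ay": 0, "az": 0, "claw": 1}, {"x": 0, "y": 0, "z": 0, "ax": 0, "ay": 0, "az": 0, "claw": 1}, {"x": 0, "y": 0, "z": 0, "ax": 0, "ay": 0, "az": 0, "claw": 1}, {"x": 0, "y": 0, "z": 0, "ax": 0, "ay": 0, "az": 0, "claw": 1}, {"x": 0, "y": 0, "z": 0, "ax": 0, "ay": 0, "az": 0, "claw": 1}, {"x": 0, "y": 0, "z": 0, "ax": 0, "ay": 0, "az": 0, "claw": 1}, {"x": 0, "y": 0, "z": 0, "ax": 0, "ay": 0, "az": 0, "claw": 1}])

```text
time_s: 22.1
ee_pos: [0.4568, -0.2053, 0.1886]
tcp_rot: [3.141, 0.0, 1.577]
contact_force: [-0.3, 0.0, 4.8]
grip_width: 0.0001
```

Request:
jog_arm(steps=[{"x": 0, "y": 0, "z": 0.006, "ax": 0, "ay": 0, "az": 0, "claw": 1}, {"x": 0, "y": 0, "z": 0, "ax": 0, "ay": 0, "az": 0, "claw": 1}, {"x": 0, "y": 0, "z": 0, "ax": 0, "ay": 0, "az": 0, "claw": 1}, {"x": 0, "y": 0, "z": 0, "ax": 0, "ay": 0, "az": 0, "claw": 1}, {"x": 0, "y": 0, "z": 0, "ax": 0, "ay": 0, "az": 0, "claw": 1}, {"x": 0, "y": 0, "z": 0, "ax": 0, "ay": 0, "az": 0, "claw": 1}, {"x": 0, "y": 0, "z": 0, "ax": 0, "ay": 0, "az": 0, "claw": 1}, {"x": 0, "y": 0, "z": 0, "ax": 0, "ay": 0, "az": 0, "claw": 1}])

```text
time_s: 22.9
ee_pos: [0.457, -0.2054, 0.1881]
tcp_rot: [3.141, 0.0, 1.577]
contact_force: [-1.0, 0.8, 6.5]
grip_width: 0.0005
```

Request:
jog_arm(steps=[{"x": 0, "y": 0, "z": 0.006, "ax": 0, "ay": 0, "az": 0, "claw": 1}, {"x": 0, "y": 0, "z": 0, "ax": 0, "ay": 0, "az": 0, "claw": 1}, {"x": 0, "y": 0, "z": 0, "ax": 0, "ay": 0, "az": 0, "claw": 1}, {"x": 0, "y": 0, "z": 0, "ax": 0, "ay": 0, "az": 0, "claw": 1}, {"x": 0, "y": 0, "z": 0, "ax": 0, "ay": 0, "az": 0, "claw": 1}, {"x": 0, "y": 0, "z": 0, "ax": 0, "ay": 0, "az": 0, "claw": 1}, {"x": 0, "y": 0, "z": 0, "ax": 0, "ay": 0, "az": 0, "claw": 1}, {"x": 0, "y": 0, "z": 0, "ax": 0, "ay": 0, "az": 0, "claw": 1}])

```text
time_s: 23.7
ee_pos: [0.4571, -0.2054, 0.1877]
tcp_rot: [3.14, 0.001, 1.577]
contact_force: [-0.5, 0.6, 8.1]
grip_width: -0.0002
```

Request:
jog_arm(steps=[{"x": 0, "y": 0, "z": 0.007, "ax": 0, "ay": 0, "az": 0, "claw": 1}, {"x": 0, "y": 0, "z": 0, "ax": 0, "ay": 0, "az": 0, "claw": 1}, {"x": 0, "y": 0, "z": 0.007, "ax": 0, "ay": 0, "az": 0, "claw": 1}, {"x": 0, "y": 0, "z": 0, "ax": 0, "ay": 0, "az": 0, "claw": 1}, {"x": 0, "y": 0, "z": 0.007, "ax": 0, "ay": 0, "az": 0, "claw": 1}, {"x": 0, "y": 0, "z": 0, "ax": 0, "ay": 0, "az": 0, "claw": 1}, {"x": 0, "y": 0, "z": 0, "ax": 0, "ay": 0, "az": 0, "claw": 1}, {"x": 0, "y": 0, "z": 0, "ax": 0, "ay": 0, "az": 0, "claw": 1}])

```text
time_s: 24.5
ee_pos: [0.4577, -0.2058, 0.186]
tcp_rot: [3.138, 0.002, 1.577]
contact_force: [-2.3, -0.2, 13.7]
grip_width: -0.0
```

Request:
jog_arm(steps=[{"x": 0, "y": 0, "z": 0.007, "ax": 0, "ay": 0, "az": 0, "claw": 1}, {"x": 0, "y": 0, "z": 0, "ax": 0, "ay": 0, "az": 0, "claw": 1}, {"x": 0, "y": 0, "z": 0.007, "ax": 0, "ay": 0, "az": 0, "claw": 1}, {"x": 0, "y": 0, "z": 0, "ax": 0, "ay": 0, "az": 0, "claw": 1}, {"x": 0, "y": 0, "z": 0.004, "ax": 0, "ay": 0, "az": 0, "claw": 1}, {"x": 0, "y": 0, "z": 0, "ax": 0, "ay": 0, "az": 0, "claw": 1}, {"x": 0, "y": 0, "z": 0, "ax": 0, "ay": 0, "az": 0, "claw": 1}, {"x": 0, "y": 0, "z": 0, "ax": 0, "ay": 0, "az": 0, "claw": 1}])

```text
time_s: 25.3
ee_pos: [0.4582, -0.2061, 0.1847]
tcp_rot: [3.135, 0.003, 1.577]
contact_force: [-1.2, 0.5, 19.7]
grip_width: 0.0004
```

Request:
jog_arm(steps=[{"x": 0, "y": 0, "z": 0, "ax": 0, "ay": 0, "az": 0, "claw": 1}, {"x": 0, "y": 0, "z": 0, "ax": 0, "ay": 0, "az": 0, "claw": 1}, {"x": 0, "y": 0, "z": 0, "ax": 0, "ay": 0, "az": 0, "claw": 1}, {"x": 0, "y": 0, "z": 0, "ax": 0, "ay": 0, "az": 0, "claw": 1}, {"x": 0, "y": 0, "z": 0, "ax": 0, "ay": 0, "az": 0, "claw": 1}, {"x": 0, "y": 0, "z": 0, "ax": 0, "ay": 0, "az": 0, "claw": 1}, {"x": 0, "y": 0, "z": 0, "ax": 0, "ay": 0, "az": 0, "claw": 1}, {"x": 0, "y": 0, "z": 0, "ax": 0, "ay": 0, "az": 0, "claw": 1}])

```text
time_s: 26.1
ee_pos: [0.4582, -0.2061, 0.1846]
tcp_rot: [3.135, 0.003, 1.577]
contact_force: [-0.3, 1.4, 19.9]
grip_width: 0.0001
```

Held about 20 N for over 0.8 s. Now back off gently and look.

Request:
jog_arm(steps=[{"x": 0, "y": 0, "z": -0.02, "ax": 0, "ay": 0, "az": 0, "claw": 1}, {"x": 0, "y": 0, "z": -0.03, "ax": 0, "ay": 0, "az": 0, "claw": 1}, {"x": 0, "y": 0, "z": -0.05, "ax": 0, "ay": 0, "az": 0, "claw": 1}, {"x": 0, "y": 0, "z": -0.2, "ax": 0, "ay": 0, "az": 0, "claw": 1}, {"x": 0, "y": 0, "z": -0.3, "ax": 0, "ay": 0, "az": 0, "claw": 1}, {"x": 0, "y": 0, "z": -0.2, "ax": 0, "ay": 0, "az": 0, "claw": 1}, {"x": 0, "y": 0, "z": 0, "ax": 0, "ay": 0, "az": 0, "claw": 1}, {"x": 0, "y": 0, "z": 0, "ax": 0, "ay": 0, "az": 0, "claw": 1}])

```text
time_s: 26.9
ee_pos: [0.4567, -0.2052, 0.3004]
tcp_rot: [-3.141, -0.0, 1.577]
contact_force: [0.4, -0.3, -1.4]
grip_width: 0.0003
```

```bash
python3 - <<'E'
from h import *
a=camera("scene")
r=lambda im,x,y,w,h:cv2.resize(im[y:y+h,x:x+w],(w*3,h*3),interpolation=cv2.INTER_CUBIC)
cv2.imwrite("pics/c7.png",np.hstack([cv2.resize(a[225:345,270:390],(540,540),interpolation=cv2.INTER_CUBIC),cv2.resize(a[150:330,180:440],(260,540)[::1])]));o=observe();print(o["ee_pos"],o["contact_force"],o["time_s"])
E
```

```text
[ 0.45644845 -0.20508172  0.29932446] [-0.19208391  0.31622842 -0.4239902 ] 26.95
```

View pics/c7.png

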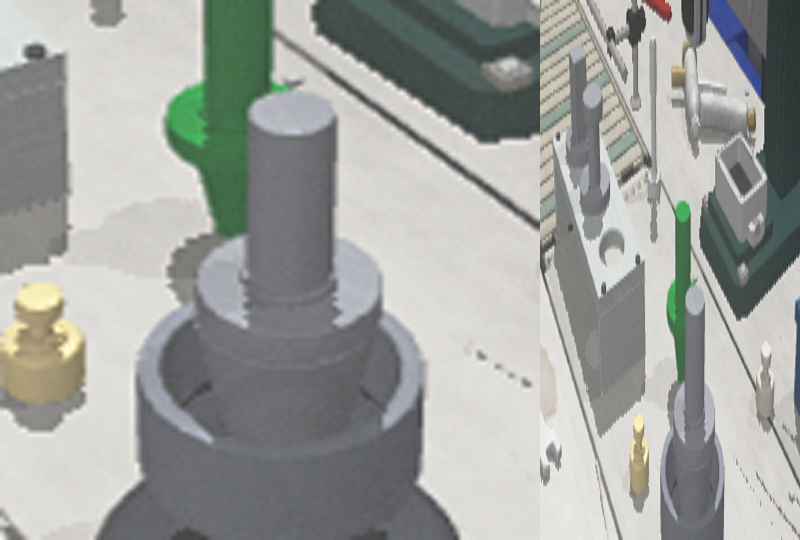

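```bash
python3 -c "
from cell import env;print(env.hand_in())"
```

```text
the job is handed in; nothing more can be done
None
```

The taper arbor is out of the rack and standing upright in the cup of the touch-up stand, released. I handed the job in at about 27 s of the 43 s allowed; no verdict was reported.

- **Seating:** I lowered the arbor into the cup while gripping it. The ejector slid down at about 5 N on the wrist, roughly 8 N on the stand with the arbor's weight.
- **Tilt in the jaws:** At 14 N the wrist moment suggested the arbor sat slightly tilted in the jaws. I let go so it could square itself and did the rest of the pressing from above with the fingers shut.
- **Final push:** The push reached 19.7–19.9 N at the wrist and was held for about 1 s. With the arbor's weight of about 2.7 N, the stand carried about 22.5 N. That is the highest reading I had, and I read the force only between moves.
- **Last checks:**
  - The final picture shows the flange on the rim with no visible gap.
  - The stem top is at about 0.167 m, against 0.168 m expected from the measured rim height.
  - The other two arbors, the collars, the spare pin and the green look-alike are where they were.
  - The gripper is clear of everything.
- **Not checked directly:** The ejector cannot be seen under the arbor. I take it as fully back because force rose steadily in the last push, with no sliding at constant force.

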